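# Bar the polish cupboard's sliding door

### The arm

A 6-joint arm with a two-finger parallel gripper is mounted at the origin on the work surface. World frame = base frame: x ahead of the robot, y to its left, z up, the work surface at z = 0. Lengths are in m, angles in rad, forces in N, time in s.
With the tool pointing down it reaches from about 0.375 to 0.975 m from the base axis. Payload 3.8 kg.
Tool frame: the origin (TCP) lies at the very end of the fingers, on their centre line; the grasp point (between the pads) lies 19 mm behind it; z points along the fingers, y is the line along which they close (so a half turn about z gives the same grasp; the last joint's range is limited). The gripper opens to 85 mm and grips with 20 to 120 N. Pads are 22 mm wide; open, the fingers measure 114 mm over their backs; the gripper's body (76 mm by 85 mm) begins 54 mm behind the grasp point. The pads swing forward as they close: fully open they stand 13 mm farther back than shut.
Start: joints at [1.192, 0.264, 1.604, -0, 1.274, -0.037], TCP at [0.226, 0.636, 0.231] pointing down, gripper open.
Joint ranges: [-2.63, 2.63], [-0.94, 2.18], [0.31, 2.57], [-1.31, 4.45], [0, 2.66], [-2.55, 2.55]. Speed limits (rad/s): [2.57, 2.57, 3.14, 3.14, 3.14, 3.14].

### API

Orientations are given as a rotation vector (axis times angle).
In Python, from workcell import monitor, viewer, workorder gives the robot as it stands.
- The arm moves only by the tool jog_arm, never from a script. Its argument "commands" is a list of rows, each an object with "travel": the shift along the tool's x, y, z in mm, a list of three; "rot": the turn, a rotation vector about the tool's x, y, z in degrees, a list of three; "claw": the closure in counts, from 0 (fully open) to 255 (shut). A call has exactly 5 rows; each row shifts and turns the commanded pose from where the row before left it, along the tool's axes as they then stand; what a row does not reach is not made up. A row lasts 1/10 s, in which the tool goes at most 50 mm and 8.59 degrees, less where a joint would pass 70% of its speed; a pose out of reach is approached as far as the arm can. A call is refused whole if a number of a shift passes 50 or a number of a turn 8.59, either way. A call with a gripper value outside its range is refused whole. The fingers move at their own pace and stop on an object; "force" is the grip in N (left out, the last holds). Time passes only in rows, so rows that do not move let the fingers close, or fill a call up. It gives the time, the measured TCP pose, the force, the opening and the grip force at its end, in the units of the state.
- monitor.read_state(): the state, without advancing time (a new reading comes with each control period).
- viewer.read_camera(name): name is "scene" or "side" or "wrist"; returns a dict with "color" (384x512x3 uint8, blue, green, red), "camera_matrix" (3x3 intrinsics, pixels), "k1" (the pictures are not rectified: a ray, as slopes to the right and down, at radius r is drawn at 1 + k1 r^2 times it, then the intrinsics apply), "R" (3x3) and "t" (3): a world point X has camera coordinates R X + t. Camera axes: x right, y down, z forward; pixel columns grow to the right and rows downward; lengths in m; the calibration is good to about 2 mm. A picture is of the moment at which its call begins. There is no depth.
- workorder.finish_job(): hands the job in; it is judged then, once.
The state is a dict: "time": time; "q": joint angles; "joint_vel": joint speeds; "joint_torque": joint torques, N m; "tool_pos": TCP position; "tcp_rot": TCP orientation; "wrist_force": force on the tool from outside, world axes, zero at the start; "torque": the same for the moment, N m; "width": opening from 0.0 (shut) to 1.0 (fully open); "grip_force": force on a finger pad.
Only numpy, scipy, OpenCV 4.12 (cv2) and the standard library are available. Lean on these libraries where they do the work, as an engineer would, in place of code of your own. Each camera call takes 0.05 s, during which the arm holds its last target. There are 200 camera calls.

### The job

Close up the little polish cupboard: slide its part-open door fully shut, then swing the dark wooden bar round on its bolt by pushing its free end, in under the spring clip, until it lies fully home against the adjusting bolt in the small wooden stop block. Lean on it there for a moment with a firm push of about 12 N, well beyond the drag of the clip, but never press or knock the bar with more than 20 N, for the stop is only tacked on. Leave the tins and the brush where they are, and let go of everything.

Things in the scene. Friction and masses are not known exactly. Their poses are not given: they have to be found in the camera images.
- cupboard: Fixed plywood cupboard, 250 (x) by 510 (y) by 180 mm high. Origin on the bench under the middle of the door slot (dark line in the roof along x = 0); z up, y along the slot, x into the cupboard's depth. Flat roof 180 mm above the bench, x -45 to +205, y -255 to +255 mm. On the roof: the bar on its bolt (x 0, y +190, head 28 mm high), clip, stop and a tin.
- clip_point (a point): Fixed point on the roof (cupboard x 0, y +40 mm) under the steel spring clip, which is 22 mm wide (y) and reaches to x +32, 30 mm above the roof; its wooden post (17 x 34 mm, 36 mm high) is at x -37. The bar slides under the leaf in the last 70 mm of its free end's travel; the leaf's spring presses on it and adds a drag of 1 to 6 N at the free end, not always the same.
- tongue (a point): Middle of the door's plywood tongue that stands up through the roof slot: 9 mm thick (cupboard x), 50 mm long (cupboard y), 30 mm above the roof; this point is 15 mm above the roof. It moves with the door along the cupboard's y; shut, it is at y = -212 mm. Can be pinched from above or pushed on its edge.
- door (a joint): How far the sliding door is open, in m: 0 fully shut (against a firm end), grows as it slides towards the cupboard's +y, at most 0.12. It runs with about 2 N of friction and stays where it is left. Open, its tongue is in the way of the bar's free end.
- bar: Dark wooden bar flat on the roof: 392 x 32 x 20 mm, 0.1 to 0.25 kg. Origin on the bolt hole's axis (0.5 mm play), at the underside. x axis along the bar to the free end, 372 mm from the bolt; y axis across it, away from the stop; z up. Starts 20 to 31 degrees from home; home, its x points along the cupboard's -y and its -y side rests on the stop. Slides on the roof with 0.5 to 3 N of friction.
- bar_end (a point): Centre of the bar's free end face, 372 mm from the bolt, half-way up its thickness (10 mm above the roof).
- bar_face (a point): Point on the side of the bar (its -y side) that meets the head of the stop's bolt, 245 mm from the bar's own bolt, 10 mm above the roof.
- stop: Small fixed hardwood stop block on the front strip of the roof, 22 x 24 x 24 mm high, at cupboard y -55. Origin at roof level under the middle of its face that looks at the bar (cupboard +x; same axes). An adjusting bolt with a round steel head 16 mm across, 12 mm above the roof, stands 3 to 17 mm out of this face, differently each time and not reported; the bar comes to rest on its head.
- tin_a: Closed black polish tin on the roof, 76 mm across and 24 mm high; leave alone. Origin at the centre of its underside.
- tin_b: The other closed black polish tin, same size, on the bench; leave alone. Origin at the centre of its underside.
- brush: Horsehair brush with a wooden back, 160 by 46 by 44 mm, on the bench; leave alone. Origin at the centre of its underside.

How it is judged:
By the outcome, as a careful person would: the job done as asked, in the order asked, and still so for the second after the job is handed in, with the robot touching nothing.
It also fails if it takes over 72 s, if anything falls off the work surface, if the arm or the gripper's body presses on something with over 40 N, if the wrist force passes 120 N, or if a joint passes its speed limit or range.

## Working session

There is one attempt and no reset: what is moved stays moved. The work goes in short steps, Python scripts to look and compute and a tool call to move; the robot and the scene stay as the last step left them, time stands still between calls to the robot, and variables do not carry over. Pictures are saved under pics/ and viewed, at most 10 in all, crops included, and the job is handed in when it is done.

Besides the shell and the picture viewer there is one more tool, called after "Call:" as name([rows], argument=value, ...), one row to a line, values as JSON. jog_arm: Moves the arm, as the interface text tells. Its arguments: {"type":"object","properties":{"commands":{"type":"array","items":{"type":"object","properties":{"travel":{"type":"array","items":{"type":"number"}},"rot":{"type":"array","items":{"type":"number"}},"claw":{"type":"number"}}}},"force":{"type":"number"}},"required":["commands"]}

```bash
ls; mkdir -p pics; python3 - <<'E'
from workcell import monitor, viewer
import cv2,numpy as np
print(monitor.read_state())
for n in ["scene","side"]:
    c=viewer.read_camera(n); cv2.imwrite(f"pics/{n}0.png",c["color"])
    np.savez(f"{n}0.npz",**c)
    print(n,c["camera_matrix"],c["k1"],c["R"],c["t"])
a=[cv2.imread(f"pics/{n}0.png") for n in ["scene","side"]]
E
```

```text
pics
{'time': 0.0, 'q': array([ 1.19205947e+00,  2.64775302e-01,  1.60541000e+00, -1.88089625e-05,
        1.27371831e+00, -3.69041928e-02]), 'joint_vel': array([-0.00010357,  0.00138989, -0.00085867,  0.00077211, -0.00079716,
       -0.00066407]), 'joint_torque': array([ 1.53554643e-03, -5.15129900e+01, -3.67314363e+01,  1.62409009e-05,
        1.29533277e-02, -1.41909678e-05]), 'tool_pos': array([0.22600002, 0.63523871, 0.22992769]), 'tcp_rot': array([-0.53425204, -3.09536449,  0.00355724]), 'wrist_force': array([ 0.32046887, -0.26531382, -0.17010473]), 'torque': array([-0.00786099,  0.03015959,  0.03967993]), 'grip_force': 0.0, 'width': 1.0014476342296512}
scene [[410.04549909   0.         255.31474805]
 [  0.         410.04549909 195.63578676]
 [  0.           0.           1.        ]] 0.047412544463662123 [[-0.68833594  0.72531554  0.01053538]
 [ 0.5954152   0.57323505 -0.56292302]
 [-0.41433606 -0.38120722 -0.82644218]] [ 0.39328104 -0.29271691  1.75697264]
side [[371.09769917   0.         260.25187897]
 [  0.         371.09769917 188.60653272]
 [  0.           0.           1.        ]] -0.006415988815554729 [[ 0.87449589 -0.48449945  0.02274237]
 [-0.22741266 -0.45098056 -0.86307591]
 [ 0.42841617  0.74958443 -0.50456195]] [-0.48983323  0.25068037  0.80514074]
```

View pics/scene0.png

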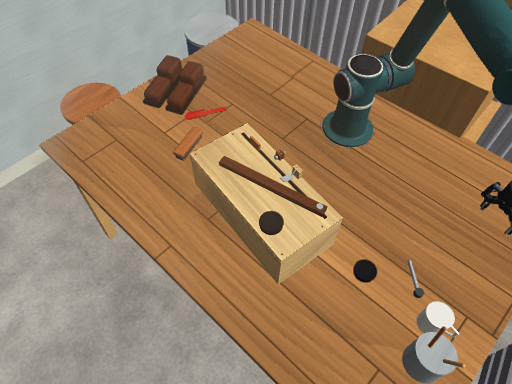

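View pics/side0.png

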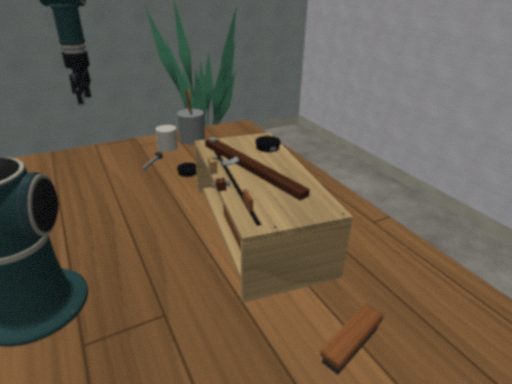

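Scene: cupboard roof corners are near (192,153), (247,126), (341,218) and (281,252). The bolt is near (320,206), the bar's free end near (222,162), the tongue near (256,143), the stop near (280,154) and the clip near (290,177). Side: the tongue is near (248,200) and the bar's end near (303,190). I'll enlarge both for accurate pixels.

```bash
python3 - <<'E'
import cv2
a=cv2.imread("pics/scene0.png")[115:265,180:355]; cv2.imwrite("pics/s1.png",cv2.resize(a,None,fx=4,fy=4,interpolation=cv2.INTER_CUBIC))
a=cv2.imread("pics/side0.png")[125:275,180:360]; cv2.imwrite("pics/d1.png",cv2.resize(a,None,fx=4,fy=4,interpolation=cv2.INTER_CUBIC))
E
```

```text
(no output)
```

View pics/s1.png

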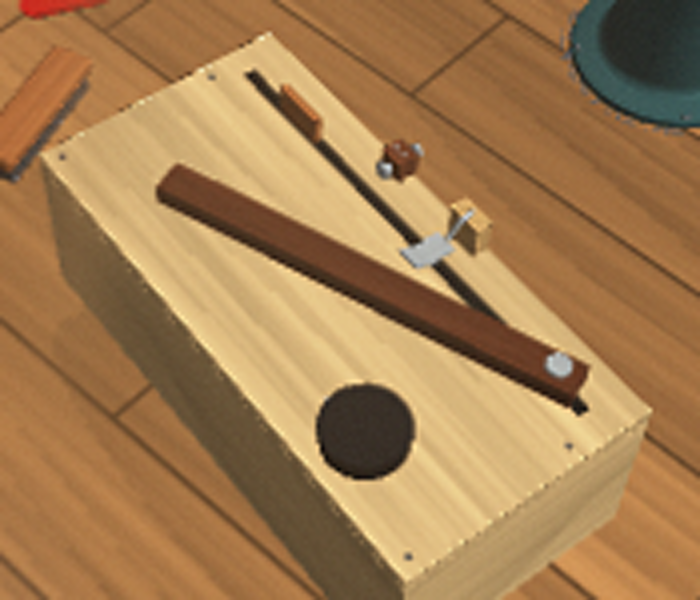

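View pics/d1.png

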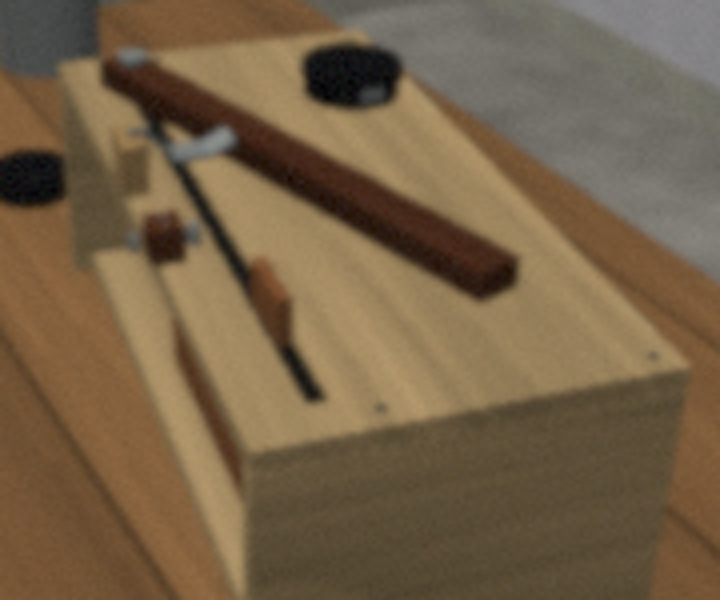

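Enlarged scene (4x, origin 180,115): roof corners at (45,157), (270,35), (650,411) and (405,582). Bolt head is at (559,362), and the bar's top end corners are at (180,165) and (160,187). The tongue spans (282,86) to (322,125). Enlarged side (origin 180,125): corners at (685,368), (245,452), (65,62) and (365,35), with the tongue top from (258,258) to (290,293).

```bash
cat > h.py <<'E'
import numpy as np, cv2
from scipy.spatial.transform import Rotation as Ro
def ray(c,px):
    K=c["camera_matrix"]; k=float(c["k1"])
    d=cv2.undistortPoints(np.array([[px]],float),K,np.array([k,0,0,0.]))[0,0]
    R=np.array(c["R"]); return -R.T@c["t"], R.T@np.array([d[0],d[1],1])
def onz(c,px,z):
    o,d=ray(c,px); return o+d*(z-o[2])/d[2]
def proj(c,X):
    p=np.array(c["R"])@X+c["t"]; s=p[:2]/p[2]; s=s*(1+float(c["k1"])*(s@s)); K=c["camera_matrix"]; return s*K[0,0]+K[:2,2]
def fit(loc,W):
    loc,W=np.array(loc),np.array(W)[:,:2]; a=loc-loc.mean(0); b=W-W.mean(0)
    th=np.arctan2((a[:,0]*b[:,1]-a[:,1]*b[:,0]).sum(),(a*b).sum())
    R=np.array([[np.cos(th),-np.sin(th)],[np.sin(th),np.cos(th)]]); t=W.mean(0)-R@loc.mean(0)
    return th,R,t,W-(loc@R.T+t)
E
python3 - <<'E'
from h import *
s=dict(np.load("scene0.npz")); d=dict(np.load("side0.npz"))
S=lambda u,v:(180+(u-1.5)/4,115+(v-1.5)/4); D=lambda u,v:(180+(u-1.5)/4,125+(v-1.5)/4)
loc=np.array([[205,-255],[-45,-255],[-45,255],[205,255]])/1000
ws=[onz(s,S(*p),.18) for p in [(45,157),(270,35),(650,411),(405,582)]]
wd=[onz(d,D(*p),.18) for p in [(685,368),(245,452),(65,62),(365,35)]]
for w in (ws,wd,ws+wd):
    th,R,t,r=fit(np.vstack([loc]*(len(w)//4)),w); print(np.degrees(th),t,(r*1000).round(1).tolist())
C=lambda X:((R.T@(X[:2]-t))*1000).round(1)
for n,c,F,p,z in [("bolt",s,S,(559,362),.208),("boltd",d,D,(133,56),.208),("end1",s,S,(180,165),.2),("end2",s,S,(160,187),.2),
  ("dend1",d,D,(515,262),.2),("dend2",d,D,(483,278),.2),("tongA",s,S,(283,86),.21),("tongB",s,S,(322,123),.21),("dtA",d,D,(258,258),.21),("dtB",d,D,(290,293),.21),
  ("stop head",s,S,(386,169),.192),("dhead",d,D,(193,233),.192),("tin",s,S,(366,430),.204)]:
    X=onz(c,F(*p),z); print(n,X.round(4),C(X))
E
```

```text
-9.667282437651055 [0.49101588 0.04155345] [[-2.3, 4.8], [2.9, 1.8], [1.2, -3.5], [-1.8, -3.1]]
-10.482111387403904 [0.48701697 0.0361822 ] [[0.8, 4.3], [2.3, 2.3], [2.6, 0.6], [-5.6, -7.1]]
-10.074564065976693 [0.4890144 0.038868 ] [[1.7, 8.6], [6.7, 3.8], [1.3, -0.8], [-1.3, 1.4], [-3.3, 0.5], [-1.5, 0.2], [2.4, -2.1], [-6.1, -11.6]]
bolt [0.5211 0.2254 0.208 ] [ -1.  189.2]
boltd [0.5185 0.2214 0.208 ] [ -2.9 184.9]
end1 [ 0.5835 -0.1359  0.2   ] [ 123.6 -155.6]
end2 [ 0.612  -0.1308  0.2   ] [ 150.7 -145.5]
dend1 [ 0.6049 -0.1397  0.2   ] [ 145.3 -155.6]
dend2 [ 0.5781 -0.1462  0.2   ] [ 120.1 -166.6]
tongA [ 0.4637 -0.1291  0.21  ] [   4.5 -169.8]
tongB [ 0.4711 -0.0753  0.21  ] [   2.4 -115.5]
dtA [ 0.4666 -0.0839  0.21  ] [  -0.6 -124.8]
dtB [ 0.4652 -0.1252  0.21  ] [   5.2 -165.7]
stop head [ 0.4592 -0.0105  0.192 ] [-20.7 -53.8]
dhead [ 0.4589 -0.0123  0.192 ] [-20.7 -55.7]
tin [0.6694 0.1566 0.204 ] [157.  147.5]
```

Call:
jog_arm([
  {"travel":[0,0,-30],"rot":[0,0,-5],"claw":255},
  {"travel":[0,0,-30],"rot":[0,0,-4.7],"claw":255},
  {"travel":[0,0,0],"rot":[0,0,0],"claw":255},
  {"travel":[0,0,0],"claw":255},
  {"travel":[0,0,0],"claw":255},
], force=40)

```text
$.commands[3]: bad value
```

```bash
cat > w.py <<'E'
import sys
from h import *
from workcell import monitor
th=np.radians(-9.9); t=np.array([.4895,.039])
Rc=np.array([[np.cos(th),-np.sin(th),0],[np.sin(th),np.cos(th),0],[0,0,1]]); T=np.array([*t,.18])
s=monitor.read_state(); R=Ro.from_rotvec(s["tcp_rot"]).as_matrix()
L=(Rc.T@(s["tool_pos"]-T))*1000
print("t",round(s["time"],2),"local",L.round(1),"F local",(Rc.T@s["wrist_force"]).round(2),"width",round(s["width"],3))
print("tool axes in cupboard\n",(Rc.T@R).round(3))
if len(sys.argv)>3:
    g=np.array(sys.argv[1:4],float); print("travel",((Rc.T@R).T@(g-L)).round(1))
E
python3 w.py 0 -90 110
```

```text
t 0.1 local [-362.1  542.2   50.1] F local [-0.15  0.23 -0.39] width 1.0
tool axes in cupboard
 [[-0.986  0.168 -0.   ]
 [ 0.168  0.986 -0.002]
 [ 0.    -0.002 -1.   ]]
travel [-463.3 -562.3  -58.8]
```

All rows need every field.

Call:
jog_arm([
  {"travel":[0,0,-30],"rot":[0,0,-5],"claw":255},
  {"travel":[0,0,-30],"rot":[0,0,-4.7],"claw":255},
  {"travel":[-20,-40,0],"rot":[0,0,0],"claw":255},
  {"travel":[-25,-42,0],"rot":[0,0,0],"claw":255},
  {"travel":[-25,-42,0],"rot":[0,0,0],"claw":255},
], force=40)

```text
time: 0.6
tool_pos: [0.2739, 0.5004, 0.2908]
tcp_rot: [0.268, 3.13, -0.001]
wrist_force: [1.3, -0.5, 0.3]
width: 0.147
grip_force: 0.0
```

```bash
python3 w.py 0 -90 110
```

```text
t 0.6 local [-291.7  417.5  110.8] F local [ 1.39 -0.31  0.29] width 0.147
tool axes in cupboard
 [[-1.    -0.002  0.   ]
 [-0.002  1.    -0.001]
 [-0.    -0.001 -1.   ]]
travel [-290.8 -508.     1.2]
```

Call:
jog_arm([
  {"travel":[-24,-42,0],"rot":[0,0,0],"claw":255},
  {"travel":[-24,-42,0],"rot":[0,0,0],"claw":255},
  {"travel":[-24,-42,0],"rot":[0,0,0],"claw":255},
  {"travel":[-24,-42,0],"rot":[0,0,0],"claw":255},
  {"travel":[-24,-42,0],"rot":[0,0,0],"claw":255},
])

```text
time: 1.1
tool_pos: [0.356, 0.2723, 0.2909]
tcp_rot: [-0.27, -3.13, 0.0]
wrist_force: [1.6, 0.2, -0.4]
width: -0.006
grip_force: 0.0
```

Call:
jog_arm([
  {"travel":[-24,-42,0],"rot":[0,0,0],"claw":255},
  {"travel":[-24,-42,0],"rot":[0,0,0],"claw":255},
  {"travel":[-24,-42,0],"rot":[0,0,0],"claw":255},
  {"travel":[-24,-42,0],"rot":[0,0,0],"claw":255},
  {"travel":[-24,-42,0],"rot":[0,0,0],"claw":255},
])

```text
time: 1.6
tool_pos: [0.4382, 0.0449, 0.2911]
tcp_rot: [0.271, 3.13, 0.0]
wrist_force: [1.7, 0.4, 0.2]
width: -0.002
grip_force: 0.0
```

```bash
python3 w.py 0 -90 110
```

```text
t 1.6 local [-51.5  -3.  111.1] F local [1.58 0.65 0.19] width -0.002
tool axes in cupboard
 [[-1. -0.  0.]
 [-0.  1.  0.]
 [-0.  0. -1.]]
travel [-51.5 -87.    1.1]
```

Call:
jog_arm([
  {"travel":[-20,-25,0],"rot":[0,0,0],"claw":255},
  {"travel":[-20,-25,0],"rot":[0,0,0],"claw":255},
  {"travel":[-4,-18,20],"rot":[0,0,0],"claw":255},
  {"travel":[0,0,20],"rot":[0,0,0],"claw":255},
  {"travel":[0,0,20],"rot":[0,0,0],"claw":255},
])

```text
time: 2.1
tool_pos: [0.4697, -0.0286, 0.2302]
tcp_rot: [-0.274, -3.129, -0.0]
wrist_force: [-0.7, 0.4, -0.2]
width: -0.001
grip_force: 0.0
```

```bash
python3 w.py 0 -90 12; python3 - <<'E'
from workcell import viewer
import cv2,numpy as np
o=[]
for n,(y,x) in [("side",(105,170)),("wrist",(0,0))]:
    c=viewer.read_camera(n); a=c["color"]
    np.savez(f"{n}1.npz",**c)
    o.append(cv2.resize(a[y:y+180,x:x+180],(400,400),interpolation=cv2.INTER_CUBIC) if n!="wrist" else cv2.resize(a,(400,300)))
o[1]=cv2.copyMakeBorder(o[1],0,100,0,0,0)
cv2.imwrite("pics/v1.png",np.hstack(o))
E
```

```text
t 2.1 local [ -7.8 -70.   50.2] F local [-0.72  0.26 -0.24] width -0.001
tool axes in cupboard
 [[-1.     0.002 -0.001]
 [ 0.002  1.    -0.   ]
 [ 0.001 -0.    -1.   ]]
travel [ -7.9 -20.   38.2]
```

View pics/v1.png

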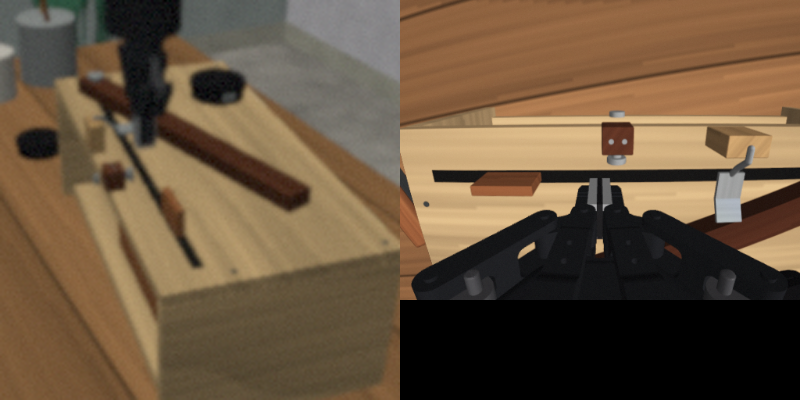

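Side view: the closed fingers are above the slot, between the stop and the tongue. Wrist view (right half, scale 1.28): the tongue spans columns 472 to 541 at rows 172 to 195, the stop's bolt head is near (616,160), and the slot runs at rows 170 to 182.

```bash
python3 - <<'E'
from h import *
c=dict(np.load("wrist1.npz")); th=np.radians(-9.9); t=np.array([.4895,.039])
R=np.array([[np.cos(th),-np.sin(th)],[np.sin(th),np.cos(th)]])
L=lambda u,v,z:((R.T@(onz(c,((u-400)*1.28,v*1.28),.18+z)[:2]-t))*1000).round(1)
print("cam",(R.T@((-c["R"].T@c["t"])[:2]-t)),(-c["R"].T@c["t"])[2])
for n,u,v,z in [("slot top L",440,171,0),("slot bot L",434,181,0),("slot top R",700,169,0),("slot bot R",700,180,0),
 ("tong TL",482,172,.03),("tong TR",541,172,.03),("tong BR",538,186,.03),("tong BL",472,186,.03),("bot",538,195,0),("head tip",616,164,.012),("stopface",616,154,.024),("front edge",520,127,0),("finger tip",600,179,.05)]:
    print(n,L(u,v,z))
E
```

```text
cam [-0.0823318  -0.07002439] 0.3695835149594877
slot top L [  -5.3 -219.2]
slot bot L [   5.  -227.7]
slot top R [-7.7 20.3]
slot bot R [ 3.1 21.7]
tong TL [ -17.  -160.9]
tong TR [ -17.3 -114.7]
tong BR [  -5.7 -118. ]
tong BL [  -5.  -171.1]
bot [  18.  -127.8]
head tip [-17.2 -56.8]
stopface [-29.7 -57.9]
front edge [ -46.2 -138.2]
finger tip [-20.5 -70.1]
```

Call:
jog_arm([
  {"travel":[0,-3,10],"rot":[0,0,0],"claw":255},
  {"travel":[0,0,20],"rot":[0,0,0],"claw":255},
  {"travel":[0,0,0],"rot":[0,0,0],"claw":255},
  {"travel":[0,0,0],"rot":[0,0,0],"claw":255},
  {"travel":[0,0,0],"rot":[0,0,0],"claw":255},
])

```text
time: 2.7
tool_pos: [0.4703, -0.0307, 0.2027]
tcp_rot: [0.27, 3.128, -0.0]
wrist_force: [-0.2, -0.6, 0.6]
width: -0.0
grip_force: 0.0
```

```bash
python3 w.py 0 -90 12
```

```text
t 2.7 local [ -6.9 -72.   22.7] F local [-0.05 -0.59  0.56] width -0.0
tool axes in cupboard
 [[-1.    -0.001  0.002]
 [-0.001  1.     0.   ]
 [-0.002  0.    -1.   ]]
travel [ -6.9 -18.   10.7]
```

Call:
jog_arm([
  {"travel":[-7,-14,5],"rot":[0,0,0],"claw":255},
  {"travel":[0,-6,5],"rot":[0,0,0],"claw":255},
  {"travel":[0,-10,0],"rot":[0,0,0],"claw":255},
  {"travel":[0,-8,0],"rot":[0,0,0],"claw":255},
  {"travel":[0,-8,0],"rot":[0,0,0],"claw":255},
])

```text
time: 3.2
tool_pos: [0.4683, -0.0773, 0.1915]
tcp_rot: [0.271, 3.13, 0.002]
wrist_force: [0.7, 2.5, -0.4]
width: 0.002
grip_force: 1.2
```

```bash
python3 w.py 0 -172 12
```

```text
t 3.2 local [  -0.9 -118.2   11.5] F local [ 0.22  2.58 -0.35] width 0.002
tool axes in cupboard
 [[-1.     0.     0.   ]
 [ 0.     1.     0.001]
 [-0.     0.001 -1.   ]]
travel [ -0.9 -53.8  -0.6]
```

Call:
jog_arm([
  {"travel":[0,-8,0],"rot":[0,0,0],"claw":255},
  {"travel":[0,-8,0],"rot":[0,0,0],"claw":255},
  {"travel":[0,-8,0],"rot":[0,0,0],"claw":255},
  {"travel":[0,-8,0],"rot":[0,0,0],"claw":255},
  {"travel":[0,-5,0],"rot":[0,0,0],"claw":255},
])

```text
time: 3.7
tool_pos: [0.462, -0.1145, 0.1914]
tcp_rot: [0.271, 3.13, -0.0]
wrist_force: [0.2, 2.8, 0.7]
width: -0.008
grip_force: 1.1
```

Call:
jog_arm([
  {"travel":[0,-2,0],"rot":[0,0,0],"claw":255},
  {"travel":[0,-2,0],"rot":[0,0,0],"claw":255},
  {"travel":[0,-2,0],"rot":[0,0,0],"claw":255},
  {"travel":[0,-2,0],"rot":[0,0,0],"claw":255},
  {"travel":[0,-2,0],"rot":[0,0,0],"claw":255},
])

```text
time: 4.2
tool_pos: [0.4605, -0.1235, 0.1914]
tcp_rot: [0.27, 3.13, -0.0]
wrist_force: [0.3, 2.9, 1.1]
width: -0.005
grip_force: 1.1
```

```bash
python3 w.py 0 -172 12
```

```text
t 4.2 local [  -0.6 -165.1   11.4] F local [-0.2   2.94  1.11] width -0.005
tool axes in cupboard
 [[-1.    -0.001  0.   ]
 [-0.001  1.     0.   ]
 [-0.     0.    -1.   ]]
travel [-0.6 -6.9 -0.6]
```

Call:
jog_arm([
  {"travel":[0,-1,0],"rot":[0,0,0],"claw":255},
  {"travel":[0,-1,0],"rot":[0,0,0],"claw":255},
  {"travel":[0,-1,0],"rot":[0,0,0],"claw":255},
  {"travel":[0,-1,0],"rot":[0,0,0],"claw":255},
  {"travel":[0,-1,0],"rot":[0,0,0],"claw":255},
])

```text
time: 4.7
tool_pos: [0.4596, -0.1285, 0.1914]
tcp_rot: [0.271, 3.13, -0.0]
wrist_force: [0.8, 2.1, 1.3]
width: -0.003
grip_force: 1.0
```

Call:
jog_arm([
  {"travel":[0,-1,0],"rot":[0,0,0],"claw":255},
  {"travel":[0,-1,0],"rot":[0,0,0],"claw":255},
  {"travel":[0,-1,0],"rot":[0,0,0],"claw":255},
  {"travel":[0,0,0],"rot":[0,0,0],"claw":255},
  {"travel":[0,0,0],"rot":[0,0,0],"claw":255},
])

```text
time: 5.2
tool_pos: [0.4588, -0.1316, 0.1911]
tcp_rot: [-0.271, -3.129, 0.001]
wrist_force: [-0.4, 1.4, 1.1]
width: 0.002
grip_force: 0.5
```

```bash
python3 w.py 0 -172 12
```

```text
t 5.2 local [  -0.9 -173.3   11.1] F local [-0.6   1.33  1.14] width 0.002
tool axes in cupboard
 [[-1. -0. -0.]
 [-0.  1. -0.]
 [ 0. -0. -1.]]
travel [-0.9  1.3 -0.9]
```

Call:
jog_arm([
  {"travel":[0,-1,0],"rot":[0,0,0],"claw":255},
  {"travel":[0,-1,0],"rot":[0,0,0],"claw":255},
  {"travel":[0,-1,0],"rot":[0,0,0],"claw":255},
  {"travel":[0,-1,0],"rot":[0,0,0],"claw":255},
  {"travel":[0,0,0],"rot":[0,0,0],"claw":255},
])

```text
time: 5.7
tool_pos: [0.4585, -0.1328, 0.1911]
tcp_rot: [-0.272, -3.13, -0.008]
wrist_force: [1.9, 11.2, 1.4]
width: -0.001
grip_force: 5.4
```

```bash
python3 w.py 0 -172 12
```

```text
t 5.7 local [  -1.  -174.6   11.1] F local [-0.09 11.37  1.42] width -0.001
tool axes in cupboard
 [[-1.     0.    -0.001]
 [ 0.     1.     0.005]
 [ 0.001  0.005 -1.   ]]
travel [-1.   2.6 -0.8]
```

Firm end reached (11 N, tongue at shut position). Now back off and cross over the bar.

Call:
jog_arm([
  {"travel":[0,8,0],"rot":[0,0,0],"claw":255},
  {"travel":[0,10,-25],"rot":[0,0,0],"claw":255},
  {"travel":[0,0,-35],"rot":[0,0,0],"claw":255},
  {"travel":[-40,10,0],"rot":[0,0,0],"claw":255},
  {"travel":[-40,10,0],"rot":[0,0,0],"claw":255},
])

```text
time: 6.2
tool_pos: [0.545, -0.1123, 0.2538]
tcp_rot: [0.271, 3.126, -0.004]
wrist_force: [0.2, -0.5, 0.9]
width: -0.001
grip_force: 0.0
```

Call:
jog_arm([
  {"travel":[-40,5,0],"rot":[0,0,0],"claw":255},
  {"travel":[-40,5,0],"rot":[0,0,0],"claw":255},
  {"travel":[-10,0,0],"rot":[0,0,0],"claw":255},
  {"travel":[0,0,0],"rot":[0,0,0],"claw":255},
  {"travel":[0,0,0],"rot":[0,0,0],"claw":255},
])

```text
time: 6.7
tool_pos: [0.6328, -0.1174, 0.2506]
tcp_rot: [-0.271, -3.128, 0.001]
wrist_force: [0.4, 0.1, 0.6]
width: -0.004
grip_force: 0.0
```

```bash
python3 w.py 174 -124 11;  python3 - <<'E'
from workcell import viewer
import cv2,numpy as np
o=[]
for n in ["side","wrist"]:
    c=viewer.read_camera(n); a=c["color"]
    np.savez(f"{n}2.npz",**c)
    o.append(cv2.resize(a[125:275,180:360],(400,333),interpolation=cv2.INTER_CUBIC) if n!="wrist" else cv2.resize(a,(400,300)))
o[1]=cv2.copyMakeBorder(o[1],0,33,0,0,0)
cv2.imwrite("pics/v2.png",np.hstack(o))
E
```

```text
t 6.7 local [ 168.1 -129.4   70.6] F local [0.42 0.17 0.6 ] width -0.004
tool axes in cupboard
 [[-1.    -0.    -0.002]
 [-0.     1.    -0.001]
 [ 0.002 -0.001 -1.   ]]
travel [-6.1  5.4 59.6]
```

View pics/v2.png

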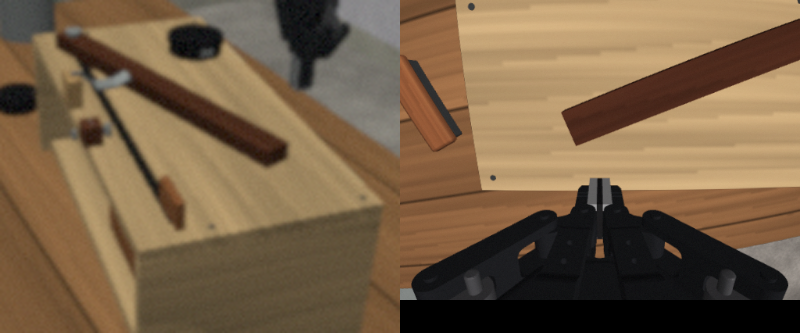

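Side view: the tongue is now at the far end of the slot (170,200), so the door is shut. Wrist view: the bar's top end corners are at (562,112) and (577,145), with the fingers beyond the bar.

```bash
python3 - <<'E'
from h import *
c=dict(np.load("wrist2.npz")); th=np.radians(-9.9); t=np.array([.4895,.039])
R=np.array([[np.cos(th),-np.sin(th)],[np.sin(th),np.cos(th)]])
L=lambda u,v,z:((R.T@(onz(c,((u-400)*1.28,v*1.28),.18+z)[:2]-t))*1000).round(1)
for n,u,v,z in [("end -y",562,112,.02),("end +y",577,145,.02),("+y face",700,96,.02),("roof edge",490,189,0),("roof end",459,30,0)]: print(n,L(u,v,z))
E
```

```text
end -y [ 120.3 -162. ]
end +y [ 149.5 -150. ]
+y face [106.4 -45.1]
roof edge [ 203.4 -246. ]
roof end [  48.6 -255.3]
```

Call:
jog_arm([
  {"travel":[-6,5,15],"rot":[0,0,0],"claw":255},
  {"travel":[0,0,20],"rot":[0,0,0],"claw":255},
  {"travel":[0,0,15],"rot":[0,0,0],"claw":255},
  {"travel":[0,0,9],"rot":[0,0,0],"claw":255},
  {"travel":[0,0,0],"rot":[0,0,0],"claw":255},
])

```text
time: 7.3
tool_pos: [0.6392, -0.1129, 0.1897]
tcp_rot: [-0.27, -3.126, -0.001]
wrist_force: [-0.1, -0.2, 0.4]
width: 0.003
grip_force: 0.0
```

Call:
jog_arm([
  {"travel":[4,0,0],"rot":[0,0,0],"claw":255},
  {"travel":[4,0,0],"rot":[0,0,0],"claw":255},
  {"travel":[4,0,0],"rot":[0,0,0],"claw":255},
  {"travel":[4,0,0],"rot":[0,0,0],"claw":255},
  {"travel":[4,0,0],"rot":[0,0,0],"claw":255},
])

```text
time: 7.8
tool_pos: [0.6209, -0.1099, 0.1929]
tcp_rot: [0.271, 3.129, -0.0]
wrist_force: [-0.1, 0.3, 0.3]
width: -0.0
grip_force: 0.0
```

```bash
python3 w.py 27 -150 11
```

```text
t 7.8 local [ 155.1 -124.1   12.9] F local [-0.19  0.24  0.25] width -0.0
tool axes in cupboard
 [[-1.    -0.     0.001]
 [-0.     1.    -0.   ]
 [-0.001 -0.    -1.   ]]
travel [128.1 -25.9   1.8]
```

Call:
jog_arm([
  {"travel":[4,0,0.4],"rot":[0,0,0],"claw":255},
  {"travel":[4,-1,0.4],"rot":[0,0,0],"claw":255},
  {"travel":[4,-1,0.4],"rot":[0,0,0],"claw":255},
  {"travel":[4,-1,0],"rot":[0,0,0],"claw":255},
  {"travel":[4,-1,0],"rot":[0,0,0],"claw":255},
])

```text
time: 8.3
tool_pos: [0.6003, -0.1105, 0.191]
tcp_rot: [-0.271, -3.13, 0.0]
wrist_force: [0.7, 0.3, 0.6]
width: -0.001
grip_force: 0.2
```

Call:
jog_arm([
  {"travel":[5,-1,0],"rot":[0,0,0],"claw":255},
  {"travel":[5,-1,0],"rot":[0,0,0],"claw":255},
  {"travel":[5,-1,0],"rot":[0,0,0],"claw":255},
  {"travel":[5,-1,0],"rot":[0,0,0],"claw":255},
  {"travel":[5,-1,0],"rot":[0,0,0],"claw":255},
])

```text
time: 8.8
tool_pos: [0.5747, -0.111, 0.1911]
tcp_rot: [-0.271, -3.13, 0.0]
wrist_force: [-0.3, 0.0, 0.5]
width: 0.001
grip_force: 0.2
```

```bash
python3 w.py 27 -150 11
```

```text
t 8.8 local [ 109.8 -133.2   11.1] F local [-0.28 -0.01  0.48] width 0.001
tool axes in cupboard
 [[-1. -0. -0.]
 [-0.  1. -0.]
 [ 0. -0. -1.]]
travel [ 82.8 -16.8   0.1]
```

Call:
jog_arm([
  {"travel":[5,-1,0],"rot":[0,0,0],"claw":255},
  {"travel":[5,-1,0],"rot":[0,0,0],"claw":255},
  {"travel":[5,-1,0],"rot":[0,0,0],"claw":255},
  {"travel":[5,-1,0],"rot":[0,0,0],"claw":255},
  {"travel":[5,-1,0],"rot":[0,0,0],"claw":255},
])

```text
time: 9.3
tool_pos: [0.5496, -0.1119, 0.1913]
tcp_rot: [0.27, 3.129, -0.001]
wrist_force: [2.3, -2.2, -0.6]
width: 0.0
grip_force: 1.4
```

Call:
jog_arm([
  {"travel":[4,-1,0],"rot":[0,0,0],"claw":255},
  {"travel":[4,-1,0],"rot":[0,0,0],"claw":255},
  {"travel":[4,-1,0],"rot":[0,0,0],"claw":255},
  {"travel":[4,-1,0],"rot":[0,0,0],"claw":255},
  {"travel":[4,-1,0],"rot":[0,0,0],"claw":255},
])

```text
time: 9.8
tool_pos: [0.5289, -0.1129, 0.1911]
tcp_rot: [-0.271, -3.13, -0.001]
wrist_force: [2.4, 0.1, -0.3]
width: -0.001
grip_force: 1.4
```

```bash
python3 w.py 27 -150 11
```

```text
t 9.8 local [  64.9 -142.8   11.1] F local [ 2.38  0.55 -0.3 ] width -0.001
tool axes in cupboard
 [[-1.    -0.    -0.   ]
 [-0.     1.     0.001]
 [ 0.     0.001 -1.   ]]
travel [37.9 -7.2  0.1]
```

Call:
jog_arm([
  {"travel":[3,-1,0],"rot":[0,0,0],"claw":255},
  {"travel":[3,-1,0],"rot":[0,0,0],"claw":255},
  {"travel":[3,-1,0],"rot":[0,0,0],"claw":255},
  {"travel":[3,-1,0],"rot":[0,0,0],"claw":255},
  {"travel":[3,-1,0],"rot":[0,0,0],"claw":255},
])

```text
time: 10.3
tool_pos: [0.5133, -0.1154, 0.191]
tcp_rot: [-0.271, -3.13, -0.0]
wrist_force: [3.1, 2.2, -0.6]
width: -0.002
grip_force: 1.3
```

Call:
jog_arm([
  {"travel":[2,0,0],"rot":[0,0,0],"claw":255},
  {"travel":[2,0,0],"rot":[0,0,0],"claw":255},
  {"travel":[2,0,0],"rot":[0,0,0],"claw":255},
  {"travel":[2,0,0],"rot":[0,0,0],"claw":255},
  {"travel":[1,0,0],"rot":[0,0,0],"claw":255},
])

```text
time: 10.8
tool_pos: [0.5044, -0.1144, 0.1911]
tcp_rot: [-0.27, -3.13, 0.001]
wrist_force: [2.8, -0.8, -0.1]
width: -0.0
grip_force: 1.3
```

```bash
python3 w.py 27 -150 11
```

```text
t 10.8 local [  41.1 -148.6   11.1] F local [ 2.89 -0.27 -0.13] width -0.0
tool axes in cupboard
 [[-1.    -0.     0.   ]
 [-0.     1.    -0.001]
 [-0.    -0.001 -1.   ]]
travel [14.1 -1.4  0.1]
```

Call:
jog_arm([
  {"travel":[1.5,0,0],"rot":[0,0,0],"claw":255},
  {"travel":[1.5,0,0],"rot":[0,0,0],"claw":255},
  {"travel":[1,0,0],"rot":[0,0,0],"claw":255},
  {"travel":[1,0,0],"rot":[0,0,0],"claw":255},
  {"travel":[1,0,0],"rot":[0,0,0],"claw":255},
])

```text
time: 11.3
tool_pos: [0.4988, -0.1131, 0.1912]
tcp_rot: [0.271, 3.13, -0.0]
wrist_force: [2.9, -2.3, -1.4]
width: 0.004
grip_force: 1.5
```

```bash
python3 w.py 27 -150 11
```

```text
t 11.3 local [  35.3 -148.2   11.2] F local [ 3.23 -1.74 -1.36] width 0.004
tool axes in cupboard
 [[-1. -0.  0.]
 [-0.  1. -0.]
 [-0. -0. -1.]]
travel [ 8.3 -1.8  0.2]
```

Call:
jog_arm([
  {"travel":[0.6,0,0],"rot":[0,0,0],"claw":255},
  {"travel":[0.6,0,0],"rot":[0,0,0],"claw":255},
  {"travel":[0.6,0,0],"rot":[0,0,0],"claw":255},
  {"travel":[0.6,0,0],"rot":[0,0,0],"claw":255},
  {"travel":[0.6,0,0],"rot":[0,0,0],"claw":255},
])

```text
time: 11.8
tool_pos: [0.4959, -0.1125, 0.1912]
tcp_rot: [0.271, 3.129, -0.0]
wrist_force: [2.0, -3.6, 0.2]
width: 0.003
grip_force: 1.6
```

```bash
python3 w.py 27 -150 11
```

```text
t 11.8 local [  32.4 -148.1   11.2] F local [ 2.63 -3.18  0.17] width 0.003
tool axes in cupboard
 [[-1. -0.  0.]
 [-0.  1. -0.]
 [-0. -0. -1.]]
travel [ 5.4 -1.8  0.2]
```

Call:
jog_arm([
  {"travel":[0.6,0,0],"rot":[0,0,0],"claw":255},
  {"travel":[0.6,0,0],"rot":[0,0,0],"claw":255},
  {"travel":[0.6,0,0],"rot":[0,0,0],"claw":255},
  {"travel":[0.6,0,0],"rot":[0,0,0],"claw":255},
  {"travel":[0.6,0,0],"rot":[0,0,0],"claw":255},
])

```text
time: 12.3
tool_pos: [0.4929, -0.112, 0.1912]
tcp_rot: [0.271, 3.13, -0.0]
wrist_force: [3.3, -3.1, -0.1]
width: 0.0
grip_force: 1.8
```

```bash
python3 w.py 27 -150 11
```

```text
t 12.3 local [  29.3 -148.1   11.2] F local [ 3.76 -2.53 -0.09] width 0.0
tool axes in cupboard
 [[-1. -0.  0.]
 [-0.  1. -0.]
 [-0. -0. -1.]]
travel [ 2.3 -1.9  0.2]
```

Call:
jog_arm([
  {"travel":[0.6,0,0],"rot":[0,0,0],"claw":255},
  {"travel":[0.6,0,0],"rot":[0,0,0],"claw":255},
  {"travel":[0.6,0,0],"rot":[0,0,0],"claw":255},
  {"travel":[0.6,0,0],"rot":[0,0,0],"claw":255},
  {"travel":[0,0,0],"rot":[0,0,0],"claw":255},
])

```text
time: 12.8
tool_pos: [0.4904, -0.1115, 0.1911]
tcp_rot: [0.271, 3.13, 0.0]
wrist_force: [3.3, -3.4, 1.6]
width: 0.002
grip_force: 1.8
```

```bash
python3 w.py 27 -150 11
```

```text
t 12.8 local [  26.8 -148.1   11.1] F local [ 3.86 -2.77  1.59] width 0.002
tool axes in cupboard
 [[-1. -0.  0.]
 [-0.  1.  0.]
 [-0.  0. -1.]]
travel [-0.2 -1.9  0.1]
```

Call:
jog_arm([
  {"travel":[0.6,0,0],"rot":[0,0,0],"claw":255},
  {"travel":[0.6,0,0],"rot":[0,0,0],"claw":255},
  {"travel":[0.6,0,0],"rot":[0,0,0],"claw":255},
  {"travel":[0.6,0,0],"rot":[0,0,0],"claw":255},
  {"travel":[0,0,0],"rot":[0,0,0],"claw":255},
])

```text
time: 13.3
tool_pos: [0.4882, -0.1111, 0.1912]
tcp_rot: [0.271, 3.13, -0.0]
wrist_force: [4.2, -3.1, 0.1]
width: 0.001
grip_force: 2.1
```

```bash
python3 w.py 27 -150 11
```

```text
t 13.3 local [  24.5 -148.1   11.2] F local [ 4.67 -2.32  0.11] width 0.001
tool axes in cupboard
 [[-1. -0.  0.]
 [-0.  1. -0.]
 [-0. -0. -1.]]
travel [-2.5 -1.9  0.2]
```

Call:
jog_arm([
  {"travel":[0.5,0,0],"rot":[0,0,0],"claw":255},
  {"travel":[0.5,0,0],"rot":[0,0,0],"claw":255},
  {"travel":[0.5,0,0],"rot":[0,0,0],"claw":255},
  {"travel":[0.5,0,0],"rot":[0,0,0],"claw":255},
  {"travel":[0,0,0],"rot":[0,0,0],"claw":255},
])

```text
time: 13.8
tool_pos: [0.488, -0.1111, 0.1912]
tcp_rot: [0.27, 3.125, -0.001]
wrist_force: [8.5, -3.9, -3.0]
width: -0.001
grip_force: 4.8
```

```bash
python3 w.py 27 -150 11
```

```text
t 13.8 local [  24.3 -148.1   11.2] F local [ 9.09 -2.42 -2.98] width -0.001
tool axes in cupboard
 [[-1.    -0.     0.005]
 [-0.     1.    -0.   ]
 [-0.005 -0.    -1.   ]]
travel [-2.7 -1.9  0.3]
```

Call:
jog_arm([
  {"travel":[0.4,0,0],"rot":[0,0,0],"claw":255},
  {"travel":[0.4,0,0],"rot":[0,0,0],"claw":255},
  {"travel":[0.4,0,0],"rot":[0,0,0],"claw":255},
  {"travel":[0,0,0],"rot":[0,0,0],"claw":255},
  {"travel":[0,0,0],"rot":[0,0,0],"claw":255},
])

```text
time: 14.3
tool_pos: [0.488, -0.1111, 0.1914]
tcp_rot: [0.27, 3.123, -0.001]
wrist_force: [12.1, -5.0, -4.8]
width: -0.001
grip_force: 6.4
```

```bash
python3 w.py 27 -150 11; python3 w.py|head -1
```

```text
t 14.3 local [  24.3 -148.1   11.4] F local [12.75 -2.8  -4.82] width -0.001
tool axes in cupboard
 [[-1.    -0.     0.007]
 [-0.     1.    -0.   ]
 [-0.007 -0.    -1.   ]]
travel [-2.7 -1.9  0.4]
t 14.3 local [  24.3 -148.1   11.4] F local [12.75 -2.8  -4.82] width -0.001
```

Call:
jog_arm([
  {"travel":[0,0,0],"rot":[0,0,0],"claw":255},
  {"travel":[0,0,0],"rot":[0,0,0],"claw":255},
  {"travel":[0,0,0],"rot":[0,0,0],"claw":255},
  {"travel":[0,0,0],"rot":[0,0,0],"claw":255},
  {"travel":[0,0,0],"rot":[0,0,0],"claw":255},
])

```text
time: 14.8
tool_pos: [0.4879, -0.1111, 0.1914]
tcp_rot: [0.27, 3.123, -0.001]
wrist_force: [11.7, -4.4, -5.3]
width: 0.002
grip_force: 6.4
```

Call:
jog_arm([
  {"travel":[-2,0,0],"rot":[0,0,0],"claw":255},
  {"travel":[-4,0,0],"rot":[0,0,0],"claw":255},
  {"travel":[-10,0,0],"rot":[0,0,0],"claw":255},
  {"travel":[-20,0,0],"rot":[0,0,0],"claw":255},
  {"travel":[-20,0,-20],"rot":[0,0,0],"claw":255},
])

```text
time: 15.3
tool_pos: [0.5375, -0.1189, 0.2072]
tcp_rot: [-0.27, -3.121, -0.004]
wrist_force: [0.2, -0.6, -0.2]
width: -0.001
grip_force: 0.0
```

Call:
jog_arm([
  {"travel":[-20,0,-30],"rot":[0,0,0],"claw":255},
  {"travel":[-20,0,-40],"rot":[0,0,0],"claw":255},
  {"travel":[0,0,-40],"rot":[0,0,0],"claw":255},
  {"travel":[0,0,0],"rot":[0,0,0],"claw":255},
  {"travel":[0,0,0],"rot":[0,0,0],"claw":255},
])

```text
time: 15.8
tool_pos: [0.58, -0.1267, 0.3218]
tcp_rot: [0.27, 3.129, 0.001]
wrist_force: [0.7, -0.2, 0.2]
width: -0.002
grip_force: 0.0
```

```bash
python3 w.py; python3 - <<'E'
from workcell import viewer
import cv2,numpy as np
o=[]
for n,(y,x) in [("scene",(115,180)),("side",(125,180))]:
    a=viewer.read_camera(n)["color"][y:y+150,x:x+180]
    o.append(cv2.resize(a,(400,333),interpolation=cv2.INTER_CUBIC))
cv2.imwrite("pics/v3.png",np.hstack(o))
E
```

```text
t 15.8 local [ 117.6 -147.7  141.8] F local [ 0.71 -0.06  0.24] width -0.002
tool axes in cupboard
 [[-1.    -0.001  0.001]
 [-0.001  1.     0.   ]
 [-0.001  0.    -1.   ]]
```

View pics/v3.png

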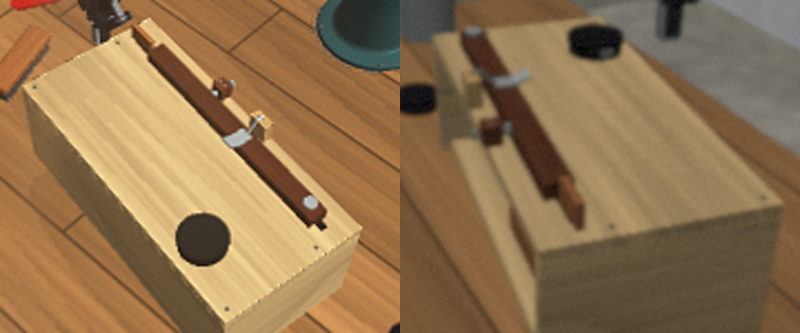

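The bar lies along the slot under the clip, from (150,50) to (320,215) in the scene view, against the stop's bolt. The tongue is at its shut position, and the tin on the roof hasn't moved. The robot is clear of everything.

```bash
python3 -c "
from workcell import workorder
print(workorder.finish_job())"
```

```text
the job is handed in; nothing more can be done
None
```

The door is shut and the bar is home under the clip against the stop bolt, pressed there at about 12 to 13 N sideways (about 14 N in all) for over half a second; the robot is clear and the job is handed in at about 16 s, with no verdict returned.

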